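# Open the sprung relay nest to its mark and hold it

## Task

Count the next part by pushing the counter's yellow plunger all the way down and letting it come fully back up while the nest stays shut. Then take the black knob of the sprung relay nest, pull the jaw out until its white pointer stands at the red mark, and keep it there: your program finishes while still holding the knob, so that I can load a relay. Leave the two relays and the cardboard box where they stand.

Things in the scene. Friction and masses are not known exactly. Their poses are not given: they have to be found in the camera images.
- nest: Fixed relay clamping nest: grey base plate 230 x 130 x 12 mm (x by y), blue anvil block at its +x end (top 46 mm above the table), blue front block at its -x end (top 40 mm), two steel rods that carry the jaw. Origin: centre of the underside. The jaw is pulled out along its -x axis, which points towards the robot, turned up to 0.35 rad either way.
- jaw_slide (a joint): Travel of the aluminium jaw block (34 x 66 mm, top 38 mm above the table) out of the closed position, in m: 0 shut, 0.075 end of travel, growing towards -x of the nest. A spring draws it shut with 4 N at 0 plus 100 N per m (6.5 to 10.5 N at the marks), so it goes back when let go.
- jaw_knob (a point): The upright black knob on the jaw: a round post 16 mm in diameter, its plain part from 43 to 88 mm above the table; this point lies on its axis 68 mm above the table. The rules call the post jaw_slide_c0. Moves with the jaw; take it from above.
- pointer (a point): Middle of the white pointer (3 mm wide along nest x), which sticks out on the -y side of the jaw, 49 mm from the middle of the jaw and 26 mm above the table. Moves with the jaw; same nest x as the knob.
- red_mark: Fixed red tab, 10 mm long along nest x, 7 mm thick, on the -y edge of the base, from 12 to 38 mm above the table, centred 11.5 mm beyond the middle of the pointer in nest -y, 25 to 65 mm of jaw travel from shut. Origin: centre of its underside; axes parallel to the nest's. The pointer stands at the mark when both have the same nest x.
- counter: Fixed part counter: grey box 70 x 70 x 42 mm with a row of white number windows and a yellow plunger on top. It stands left or right of the nest. Origin: centre of its underside; z up.
- plunger_top (a point): Centre of the top of the yellow mushroom plunger (32 mm in diameter), 74 mm above the table when up, 62 mm when fully down.
- plunger (a joint): How far the plunger is pushed down, in m: 0 up, 0.012 fully down. Springs back up; takes 3 N to start and 9 N to push fully down.
- ferrule_box: Loose brown cardboard box, 60 x 90 x 46 mm, bystander on the side of the nest away from the counter. Origin: centre of its underside.
- relay_a: Loose white relay, 22 x 29 x 36 mm, bystander standing on the table near the robot. Origin: centre of its underside.
- relay_b: Second loose white relay, the same, to the left of the first.
Things that resemble listed ones, but are neither listed nor needed, are in the scene too. Of the things that look like the counter, take the one that is farthest to the robot's right at the start.

How it is judged:
On the way, in this order (a step that is already met when the one before it is completed fails the run):
1. the plunger is pushed fully down while the jaw is shut (value of joint plunger above 0.0105 m and value of joint jaw_slide below 0.006 m), for 0.1 s.
2. the plunger is back up, the jaw still shut (value of joint plunger below 0.0015 m and value of joint jaw_slide below 0.006 m), for 0.1 s.
3. the jaw is pulled out by the knob so that the pointer stands at the red mark (x of pointer in the frame of red_mark between -0.005 and 0.005 m and contact force between the fingers and jaw_slide_c0 above 2 N), for 0.3 s.
At the end, for the whole second after the job is handed in: The fingers hold the jaw by its knob (over 2 N of contact) with the pointer's middle within 5 mm of the red mark's middle along the slide, at rest (under 10 mm/s); the plunger is up (within 1.5 mm); the box and the relays stand within 20 mm of where they were (all of step 3 and velocity of joint jaw_slide between -0.01 and 0.01 m/s and value of joint plunger below 0.0015 m and distance of each of ferrule_box, relay_a, relay_b from where it was at the start of the episode below 0.02 m); the arm keeps its last pose, push and grip.
It fails at once if the box or a relay is pushed more than 20 mm or tipped over (distance of any of ferrule_box, relay_a, relay_b from where it was at the start of the episode above 0.02 m or angle between any of ferrule_box, relay_a, relay_b's own z axis and vertical above 0.5 rad).
It also fails if it takes over 35 s, if anything falls off the work surface, if the arm or the gripper's body presses on something with over 40 N, if the wrist force passes 120 N, or if a joint passes its speed limit or range.

## Robot

A 7-joint arm with a two-finger parallel gripper is mounted at the origin on a cart in front of the work surface, level with it; the furniture and walls round the work are solid. World frame = base frame: x ahead of the robot, y to its left, z up, the work surface at z = 0. Lengths are in m, angles in rad, forces in N, time in s.
With the tool pointing down it reaches from about 0.4 to 0.875 m from the base axis. Payload 19.3 kg.
Tool frame: the origin (TCP) lies at the very end of the fingers, on their centre line; the grasp point (between the pads) lies 19 mm behind it; z points along the fingers, y is the line along which they close (so a half turn about z gives the same grasp; the last joint's range is limited). The gripper opens to 85 mm and grips with 20 to 120 N. Pads are 22 mm wide; open, the fingers measure 114 mm over their backs; the gripper's body (76 mm by 85 mm) begins 54 mm behind the grasp point. The pads swing forward as they close: fully open they stand 13 mm farther back than shut.
Start: joints at [-1.248, 0.521, -0.036, 1.599, 0.021, 1.021, -0.113], TCP at [0.239, 0.577, 0.231] pointing down, gripper open.
Joint ranges: [-2.91, 2.91], [-0.3, 2.13], [-1.5, 1.42], [0.17, 2.43], [-1.26, 4.41], [0.16, 1.93], [-2.52, 2.52]. Speed limits (rad/s): [1.89, 1.89, 2.39, 2.39, 3.01, 3.01, 3.01].

## Interface

Orientations are given as [roll, pitch, yaw] about the fixed x, y, z axes, in that order (R = Rz(yaw) Ry(pitch) Rx(roll)).
In Python, from workcell import bot gives the robot as it stands.
- The arm moves only by the shell command python3 -m crank 'ROWS' [FORCE]. ROWS is a JSON object of lists of equal length, an entry for each row: "travel": the shift along the world's x, y, z in cm, a list of three; "turn": the turn, a rotation vector about the world's x, y, z in degrees, a list of three; "gripper": the closure, from 0 (fully open) to 1 (shut). A call has exactly 5 rows; each row is the pose to reach, as a shift and turn from the pose commanded when the call began; what a row does not reach only later rows make up. A row lasts 1/10 s, in which the tool goes at most 50 mm and 8.59 degrees, less where a joint would pass 70% of its speed; a pose out of reach is approached as far as the arm can. A call with a gripper value outside its range is refused whole. The fingers move at their own pace and stop on an object; FORCE is the grip in N (left out, the last holds). Time passes only in rows, so rows that repeat a pose let the fingers close, or fill a call up. It gives the time, the measured TCP pose, the force, the opening and the grip force at its end, in the units of the state.
- bot.observe(): the state, without advancing time (a new reading comes with each control period).
- bot.grab_frame(name): name is "scene" or "side" or "wrist"; returns a dict with "pixels" (400x640x3 uint8, red, green, blue), "fx", "fy", "cx", "cy" (pixels), "dist" ([k1, k2, p1, p2, k3] as OpenCV has them; the pictures are not rectified), "extrinsics" (4x4, takes a point from world to camera coordinates). Camera axes: x right, y down, z forward; pixel columns grow to the right and rows downward; lengths in m; the calibration is good to about 2 mm. A picture is of the moment at which its call begins. There is no depth.
- bot.job_done(): hands the job in; it is judged then, once.
The state is a dict: "clock": time; "qpos": joint angles; "qd": joint speeds; "joint_efforts": joint torques, N m; "position": TCP position; "tool_rot": TCP orientation; "force": force on the tool from outside, world axes, zero at the start; "moment": the same for the moment, N m; "grip_width": finger opening in m; "finger_force": force on a finger pad.
Only numpy, scipy, OpenCV 4.12 (cv2) and the standard library are available. Lean on these libraries where they do the work, as an engineer would, in place of code of your own. Each camera call takes 0.05 s, during which the arm holds its last target. There are 200 camera calls.

## Working session

There is one attempt and no reset: what is moved stays moved. The work goes in short steps, Python scripts to look and compute and a shell command to move; the robot and the scene stay as the last step left them, time stands still between calls to the robot, and variables do not carry over. Pictures are saved under pics/ and viewed, at most 10 in all, crops included, and the job is handed in when it is done.

```bash
ls; mkdir -p pics; cat > h.py <<'E'
import numpy as np, cv2, pickle
from workcell import bot
def grab(n,tag):
    f=bot.grab_frame(n); pickle.dump(f,open(f'pics/{tag}.pkl','wb'))
    cv2.imwrite(f'pics/{tag}.png',f['pixels'][:,:,::-1]); return f
def load(tag): return pickle.load(open(f'pics/{tag}.pkl','rb'))
def ray(f,uv):
    K=np.array([[f['fx'],0,f['cx']],[0,f['fy'],f['cy']],[0,0,1.]])
    p=cv2.undistortPoints(np.array(uv,float).reshape(-1,1,2),K,np.array(f['dist'],float)).reshape(-1,2)
    E=np.array(f['extrinsics']); R,t=E[:3,:3],E[:3,3]
    return -R.T@t, np.c_[p,np.ones(len(p))]@R
def plane(f,uv,z):
    o,d=ray(f,uv); return o+d*((z-o[2])/d[:,2])[:,None]
def proj(f,P):
    K=np.array([[f['fx'],0,f['cx']],[0,f['fy'],f['cy']],[0,0,1.]]);E=np.array(f['extrinsics'])
    return cv2.projectPoints(np.array(P,float).reshape(-1,3),cv2.Rodrigues(E[:3,:3])[0],E[:3,3],K,np.array(f['dist'],float))[0].reshape(-1,2)
E
python3 - <<'E'
from h import *
for n in ['scene','side']:
    f=grab(n,n+'0'); E=np.array(f['extrinsics']); print(n,-E[:3,:3].T@E[:3,3],E[2,:3])
s=bot.observe();print(s['clock'],s['position'],s['tool_rot'],s['grip_width'],s['force'])
E
```

```text
pics
scene [-0.02232563 -0.19683523  0.7696808 ] [ 0.54951235  0.43642119 -0.71244138]
side [ 0.17973513 -0.35583594  0.60421606] [ 0.37400503  0.69847449 -0.61012591]
0.1 [0.23918575 0.57709424 0.23079465] [-3.14056924e+00  1.13031670e-04  2.74876709e+00] 0.08556865687300205 [-0.75031503 -0.28943373 -1.03976942]
```

View pics/scene0.png

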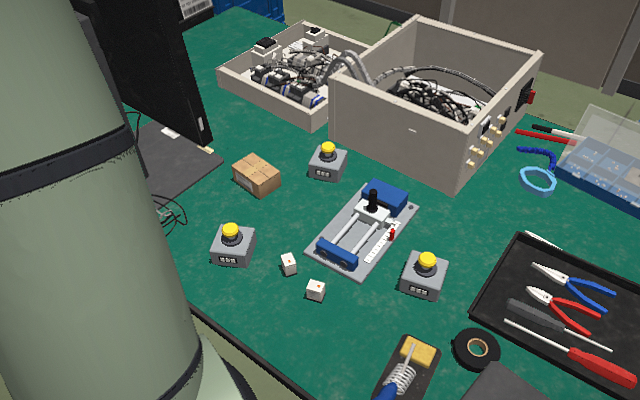

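View pics/side0.png

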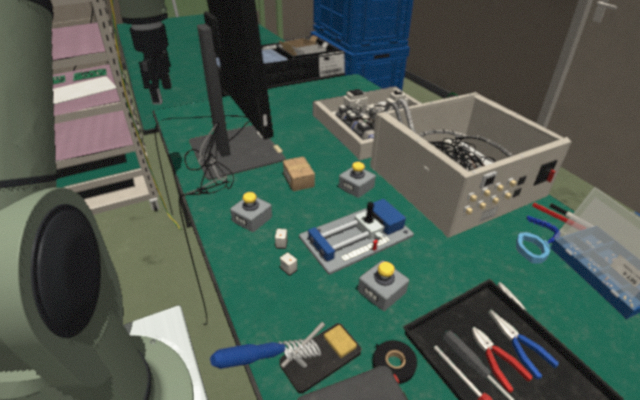

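The scene view shows three counters, at (328,150), (231,233) and (427,263). The nest's knob is at (373,198) and its red tab at (392,232). The relays are at (289,263) and (316,290), and the box at (256,175). The side view shows the same things. Next I'll measure them.

```bash
cat > m.py <<'E'
from h import *
def blobs(f,lo,hi,amin):
    h=cv2.cvtColor(f['pixels'],cv2.COLOR_RGB2HSV); m=cv2.inRange(h,lo,hi)
    n,l,s,c=cv2.connectedComponentsWithStats(m)
    return [(c[i].round(1),s[i]) for i in range(1,n) if s[i][4]>=amin],l
if __name__=='__main__':
  for t in ['scene0','side0']:
    f=load(t); print(t)
    for nm,lo,hi,a,z in [('yel',(22,150,120),(35,255,255),60,.068),('red',(0,170,100),(6,255,255),12,.03),('blue',(105,130,50),(122,255,255),150,.043)]:
        for c,s in blobs(f,lo,hi,a)[0]: print(nm,c,s,plane(f,c,z)[0].round(4))
  for t in ['scene0','side0']:
    f=load(t); a=f['pixels'][:,:,::-1]
    x,y,w=(300,165,160) if t=='scene0' else (290,185,140)
    cv2.imwrite(f'pics/{t}_c.png',cv2.resize(a[y:y+int(w*.9),x:x+w],None,fx=640/w,fy=640/w,interpolation=cv2.INTER_CUBIC))
E
python3 m.py
```

```text
scene0
yel [327.6 146.6] [321 142  14  10 118] [0.6485 0.3338 0.068 ]
yel [229.8 229.1] [222 223  17  14 185] [0.355  0.3318 0.068 ]
yel [426.9 259.2] [418 252  18  16 218] [0.5112 0.0118 0.068 ]
red [543.6 136.1] [515 129  54  15 210] [ 1.0078 -0.0074  0.03  ]
red [392.3 230.5] [391 229   4   4  14] [0.5606 0.1101 0.03  ]
red [391.9 236.8] [390 234   4   6  14] [0.5468 0.1022 0.03  ]
red [576.8 306.3] [552 297  49  21 231] [ 0.6039 -0.2219  0.03  ]
red [569.2 319.5] [549 301  42  36 226] [ 0.5716 -0.2209  0.03  ]
red [603.3 367.8] [ 567  347   70   42 1031] [ 0.5203 -0.2892  0.03  ]
blue [252.2   7.1] [212   0  73  24 784] [1.0714 0.9613 0.043 ]
blue [583.4 182.7] [ 517  146  123   74 1225] [ 0.8911 -0.1312  0.043 ]
blue [387.2 195.2] [361 178  47  39 841] [0.6235 0.1638 0.043 ]
blue [337.2 253.7] [316 238  42  33 599] [0.4436 0.1535 0.043 ]
blue [588.3 292.5] [565 277  52  38 728] [ 0.631 -0.227  0.043]
blue [387.1 392.2] [372 382  25  18 270] [ 0.2839 -0.0571  0.043 ]
side0
yel [357.8 166.1] [353 162  11   9  76] [0.6485 0.3338 0.068 ]
yel [249.1 197.2] [243 193  13  10 100] [0.3555 0.3314 0.068 ]
yel [385.8 268.9] [378 262  16  14 170] [0.512  0.0114 0.068 ]
red [549.8 212.2] [533 204  34  17 106] [1.0019 0.0022 0.03  ]
red [374.8 243.9] [374 240   3   9  17] [0.555  0.1067 0.03  ]
red [512.7 362. ] [493 347  39  33 241] [ 0.6062 -0.2266  0.03  ]
red [498.2 371.1] [487 350  26  42 240] [ 0.5729 -0.2261  0.03  ]
red [484.7 397.3] [479 394  12   6  47] [ 0.5225 -0.2467  0.03  ]
blue [368.6  36.3] [ 311    0  102   89 4979] [1.4181 1.4655 0.043 ]
blue [388.4 215.6] [372 200  33  33 594] [0.6251 0.1589 0.043 ]
blue [583.1 268.7] [527 216 113 102 819] [ 0.8889 -0.1597  0.043 ]
blue [321.5 243.5] [309 228  25  32 306] [0.4476 0.1469 0.043 ]
blue [532.  354.1] [512 334  47  45 687] [ 0.6361 -0.2357  0.043 ]
blue [244.5 354.1] [ 211  343   73   25 1114] [ 0.2246 -0.0203  0.043 ]
```

View pics/scene0_c.png

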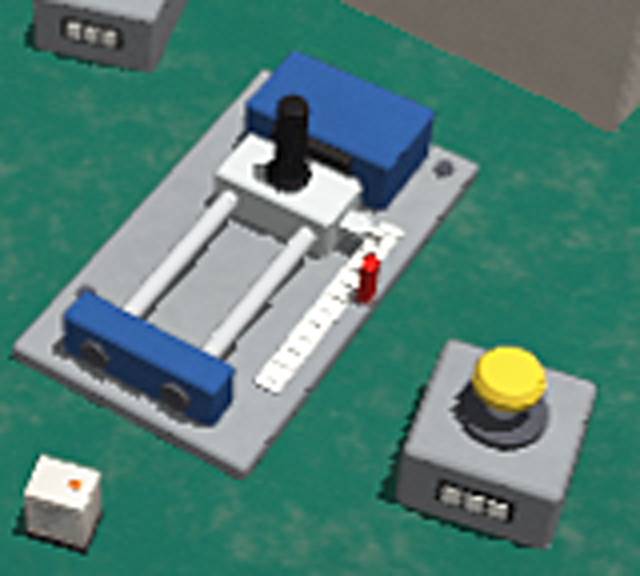

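View pics/side0_c.png

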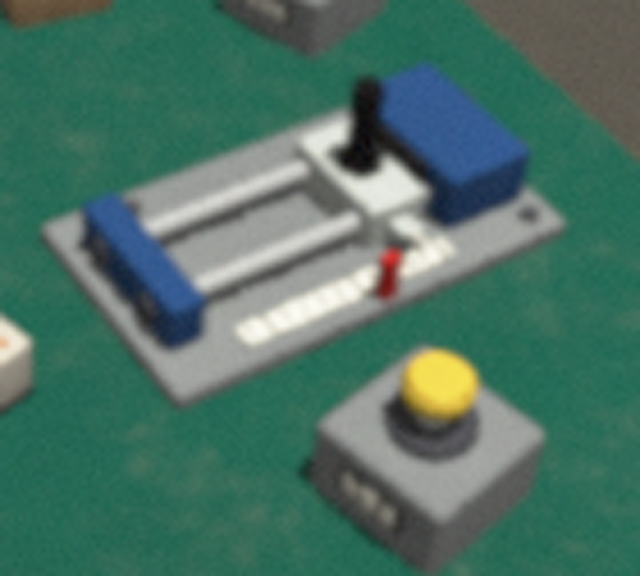

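The counter candidates at scene (328,150), (231,233) and (427,263) lie at y ≈ 0.33, 0.33 and 0.01. The third, (427,263), is farthest right, and the crop confirms it is a counter with a yellow plunger and windows, next to the nest. The jaw is shut, and the red tab is at scene px (392,235).

```bash
python3 - <<'E'
from h import *
C={'scene0':(300,165,4.0),'side0':(290,185,640/140)}
def un(t,p): x,y,s=C[t]; p=np.array(p,float); return (p+.5)/s-.5+[x,y]
pts={'corners z12':([(15,352),(243,472),(478,165)],[(42,230),(180,401),(565,222)],.012)}
X={}
for t,i in (('scene0',0),('side0',1)):
    f=load(t)
    c=plane(f,un(t,pts['corners z12'][i]),.012); print(t,c.round(4).tolist(),'len',np.linalg.norm(c[2]-c[1]),np.linalg.norm(c[1]-c[0]))
    d=c[2]-c[1]; yaw=np.arctan2(d[1],d[0]); ctr=(c[0]+c[2])/2; print(' yaw',yaw,'ctr',ctr)
    g=f['pixels'].max(2).astype(np.uint8); x,y,s=C[t]
    k={'scene0':(366,186,380,211),'side0':(364,199,377,222)}[t]
    sub=(f['pixels'].astype(int).max(2)<55)[k[1]:k[3],k[0]:k[2]]
    for r in range(k[1],k[3]):
        cc=np.flatnonzero(sub[r-k[1]]); 
        if len(cc): print((r,cc.min()+k[0],cc.max()+k[0]),end=' ')
    a=f['pixels'].astype(int); m=((a[...,0]-a[...,1:].max(2))>60); b=np.zeros_like(m); b[222:256,365:400]=1; yy,xx=np.nonzero(m&b)
    print('\n red',len(xx),xx.mean(),yy.mean(),xx.min(),xx.max(),yy.min(),yy.max(),plane(f,[[xx.mean(),yy.mean()]],.026))
    print(' red top/bot', plane(f,[[xx.mean(),yy.min()-.5]],.038),plane(f,[[xx.mean(),yy.max()+.5]],.012))
    X[t]=(f,(xx.mean(),yy.mean()))
E
```

```text
scene0 [[0.427, 0.2208, 0.012], [0.436, 0.0959, 0.012], [0.6642, 0.1103, 0.012]] len 0.2286889343867314 0.1252157792334219
 yaw 0.06326055615421207 ctr [0.54563827 0.16556553 0.012     ]
(189, np.int64(371), np.int64(374)) (190, np.int64(370), np.int64(375)) (191, np.int64(370), np.int64(376)) (192, np.int64(370), np.int64(376)) (193, np.int64(370), np.int64(376)) (194, np.int64(370), np.int64(376)) (195, np.int64(369), np.int64(376)) (196, np.int64(368), np.int64(376)) (197, np.int64(368), np.int64(376)) (198, np.int64(367), np.int64(376)) (199, np.int64(367), np.int64(376)) (200, np.int64(369), np.int64(379)) (201, np.int64(369), np.int64(379)) (202, np.int64(369), np.int64(379)) (203, np.int64(369), np.int64(379)) (204, np.int64(369), np.int64(379)) (205, np.int64(368), np.int64(375)) (206, np.int64(366), np.int64(376)) (207, np.int64(366), np.int64(376)) (208, np.int64(366), np.int64(377)) (209, np.int64(367), np.int64(376)) (210, np.int64(367), np.int64(376)) 
 red 47 391.63829787234044 234.0 389 394 228 240 [[0.55553801 0.1079819  0.026     ]]
 red top/bot [[0.55994717 0.111900
[... 407 characters left out ...]
t64(372)) (208, np.int64(367), np.int64(372)) (209, np.int64(368), np.int64(371)) (210, np.int64(368), np.int64(372)) (211, np.int64(368), np.int64(372)) (212, np.int64(368), np.int64(373)) (213, np.int64(368), np.int64(373)) (214, np.int64(367), np.int64(375)) (215, np.int64(367), np.int64(376)) (216, np.int64(367), np.int64(376)) (217, np.int64(366), np.int64(376)) (218, np.int64(365), np.int64(376)) (219, np.int64(364), np.int64(371)) (220, np.int64(365), np.int64(371)) (221, np.int64(366), np.int64(371)) 
 red 30 374.76666666666665 243.23333333333332 373 377 239 249 [[0.5587132  0.11164822 0.026     ]]
 red top/bot [[0.55881883 0.11401372 0.038     ]] [[0.557199   0.10677482 0.012     ]]
```

```bash
python3 - <<'E'
from h import *
a,b=load('scene0'),load('side0')
def tri(p,q):
    (o1,d1),(o2,d2)=ray(a,[p]),ray(b,[q]); d1,d2=d1[0],d2[0]
    s=np.linalg.lstsq(np.c_[d1,-d2],o2-o1,rcond=None)[0]; x,y=o1+s[0]*d1,o2+s[1]*d2
    return ((x+y)/2).round(4),np.linalg.norm(x-y).round(4)
k=tri((373,195),(369.8,208)); print('knob mid-ish',k)
print('flange',tri((371.5,208),(368.5,219.7)),'red',tri((391.6,234),(374.8,243.2)),'yellow',tri((426.9,259.2),(385.8,268.9)))
yaw=.068;R=np.array([[np.cos(yaw),np.sin(yaw)],[-np.sin(yaw),np.cos(yaw)]]);c=np.array([.5463,.1658])
for z in (.06,.068,.076,.084,.088):
    print(z,proj(a,[*k[0][:2],z]).round(1),proj(b,[*k[0][:2],z]).round(1))
for p in (k[0],tri((391.6,234),(374.8,243.2))[0]): print('nest',R@(p[:2]-c))
for t,f in (('scene',a),('side',b)):
    g=cv2.cvtColor(f['pixels'],cv2.COLOR_RGB2HSV); r=cv2.inRange(g,(0,0,130),(40,60,255)); n,l,s,cc=cv2.connectedComponentsWithStats(r)
    for i in range(1,n):
        if s[i][4]>50 and s[i][0]>225 and s[i][0]<340 and s[i][1]>200: print(t,'relay?',cc[i],s[i],plane(f,[cc[i]],.02))
E
```

```text
knob mid-ish (array([0.5784, 0.1695, 0.0751]), np.float64(0.0011))
flange (array([0.5795, 0.1713, 0.0383]), np.float64(0.0006)) red (array([0.5542, 0.1071, 0.0302]), np.float64(0.0032)) yellow (array([0.5128, 0.0124, 0.0663]), np.float64(0.0005))
0.06 [[372.5 200.8]] [[369.3 213. ]]
0.068 [[372.7 197.9]] [[369.7 210.3]]
0.076 [[373.  194.9]] [[370.  207.5]]
0.084 [[373.2 191.9]] [[370.3 204.6]]
0.088 [[373.3 190.4]] [[370.5 203.2]]
nest [0.03227722 0.00151033]
nest [ 0.00389322 -0.05910112]
scene relay? [288.62085308 262.67772512] [281 253  15  22 211] [[0.38784319 0.2228994  0.02      ]]
scene relay? [316.32446809 286.93617021] [306 279  19  21 188] [[0.37678983 0.14903574 0.02      ]]
side relay? [341.27108434 226.74096386] [322 216  41  20 166] [[0.52361623 0.19556027 0.02      ]]
side relay? [280.67669173 235.56390977] [275 229  12  15 133] [[0.3889833  0.22965641 0.02      ]]
side relay? [351.85555556 238.85555556] [334 229  40  20 180] [[0.5249201  0.15063676 0.02      ]]
side relay? [288.77922078 260.80519481] [281 253  15  18 154] [[0.37505028 0.15247618 0.02      ]]
side relay? [302.83047945 348.05479452] [282 323  42  43 584] [[ 0.31723815 -0.03906126  0.02      ]]
```

```bash
python3 - <<'E'
from h import *
a,b=load('scene0'),load('side0')
print(plane(a,[(222,150),(190,125),(152,180),(210,147)],0).round(3))
print(plane(b,[(285,160),(212,165),(180,195),(190,165),(225,158),(268,137)],0).round(3))
print('tcp in side',proj(b,[.239,.577,.231]),'tcp scene',proj(a,[.239,.577,.231]))
for P in [(.35,.45,.23),(.42,.3,.23)]: print(P,proj(b,P),proj(a,P))
E
```

```text
[[0.555 0.574 0.   ]
 [0.575 0.707 0.   ]
 [0.391 0.622 0.   ]
 [0.546 0.605 0.   ]]
[[0.531 0.544 0.   ]
 [0.33  0.612 0.   ]
 [0.218 0.507 0.   ]
 [0.272 0.641 0.   ]
 [0.375 0.633 0.   ]
 [0.536 0.698 0.   ]]
tcp in side [[163.8217663  100.58880377]] tcp scene [[ 60.08957408 139.31144607]]
(0.35, 0.45, 0.23) [[222.92058504 112.25553616]] [[163.60681834 135.53438267]]
(0.42, 0.3, 0.23) [[276.46029358 134.21557178]] [[257.37531725 148.71431956]]
```

```bash
python3 -m crank '{"travel":[[2.5,-4,0],[5,-8,0],[7.5,-12,0],[10,-16,0],[11.5,-20,0]],"turn":[[0,0,0],[0,0,0],[0,0,0],[0,0,0],[0,0,0]],"gripper":[0,0,0,0,0]}'
```

```text
clock: 0.6
position: [0.3556, 0.3753, 0.2311]
tool_rot: [-3.141, 0.0, 2.748]
force: [0.3, -0.0, -0.4]
grip_width: 0.0857
finger_force: 0.0
```

```bash
python3 -m crank '{"travel":[[1.8,-4.2,0],[3.6,-8.4,0],[5.4,-12.6,-1],[7.2,-16.8,-2],[9,-21,-3]],"turn":[[0,0,5],[0,0,10],[0,0,16],[0,0,21],[0,0,26.4]],"gripper":[1,1,1,1,1]}' 60; python3 -m crank '{"travel":[[1.7,-4,-1],[3.4,-8,-2],[5.1,-12,-4],[6.5,-15.4,-7],[6.7,-15.4,-9]],"turn":[[0,0,0],[0,0,0],[0,0,0],[0,0,0],[0,0,0]],"gripper":[1,1,1,1,1]}'
python3 - <<'E'
from h import *
grab('scene','s1');grab('side','d1');s=bot.observe();print(s['position'],s['tool_rot'],s['qpos'],s['force'])
a=load('s1')['pixels'];b=load('d1')['pixels'];cv2.imwrite('pics/1.png',np.hstack([a[150:350,280:520],b[150:350,260:500]])[:,:,::-1])
E
```

```text
clock: 1.1
position: [0.4446, 0.1656, 0.201]
tool_rot: [3.142, 0.0, -3.07]
force: [1.0, 0.7, -0.5]
grip_width: 0.0123
finger_force: 0.0
clock: 1.6
position: [0.5117, 0.0083, 0.1096]
tool_rot: [-3.14, -0.001, -3.08]
force: [-0.2, 1.2, 0.3]
grip_width: -0.0001
finger_force: 0.0
[0.50999482 0.01240939 0.10899968] [-3.14127878 -0.0042169  -3.07540897] [-0.15773253  0.52226273  0.02286339  2.00185031 -0.01955752  0.621912
  1.51500911] [0.21978113 0.45477602 0.52388847]
```

View pics/1.png

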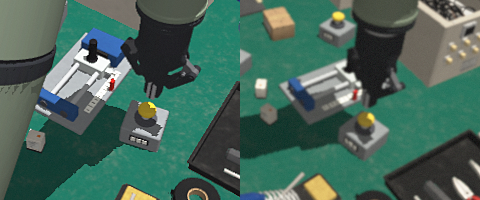

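The closed fingertips stand over the plunger cap in both views, at about (150,100) in the left half and (365,110) in the right. I'll press now.

```bash
python3 -m crank '{"travel":[[0.2,0,-2],[0.2,0,-3.2],[0.2,0,-4],[0.2,0,-4.5],[0.2,0,-4.7]],"turn":[[0,0,0],[0,0,0],[0,0,0],[0,0,0],[0,0,0]],"gripper":[1,1,1,1,1]}'; python3 -m crank '{"travel":[[0,0,-0.1],[0,0,-0.1],[0,0,-0.1],[0,0,-0.1],[0,0,-0.1]],"turn":[[0,0,0],[0,0,0],[0,0,0],[0,0,0],[0,0,0]],"gripper":[1,1,1,1,1]}'
```

```text
clock: 2.2
position: [0.5131, 0.014, 0.0645]
tool_rot: [3.141, -0.0, -3.073]
force: [-3.4, 1.7, 7.9]
grip_width: 0.0003
finger_force: 3.7
clock: 2.7
position: [0.5132, 0.014, 0.064]
tool_rot: [3.141, 0.0, -3.073]
force: [-4.1, 2.7, 7.2]
grip_width: -0.0001
finger_force: 3.6
```

```bash
python3 -m crank '{"travel":[[0,0,-0.2],[0,0,-0.3],[0,0,-0.4],[0,0,-0.4],[0,0,-0.4]],"turn":[[0,0,0],[0,0,0],[0,0,0],[0,0,0],[0,0,0]],"gripper":[1,1,1,1,1]}'
```

```text
clock: 3.2
position: [0.5134, 0.014, 0.0613]
tool_rot: [3.141, 0.001, -3.073]
force: [-12.9, 2.7, 40.4]
grip_width: -0.0002
finger_force: 20.0
```

```bash
python3 -m crank '{"travel":[[0,0,0],[0,0,2],[0,0,5],[0,0,8],[0,0,8]],"turn":[[0,0,0],[0,0,0],[0,0,0],[0,0,0],[0,0,0]],"gripper":[1,1,1,1,1]}'
python3 - <<'E'
from h import *
f=grab('side','d2');g=grab('scene','s2')
from m import blobs
for x in (f,g):
  print([(c,s[4],plane(x,[c],.068)) for c,s in blobs(x,(22,150,120),(35,255,255),60)[0]])
print(bot.observe()['position'],bot.observe()['tool_rot'])
E
```

```text
clock: 3.7
position: [0.5151, 0.0137, 0.1431]
tool_rot: [3.141, 0.006, -3.073]
force: [1.7, 0.9, -0.4]
grip_width: -0.0
finger_force: 0.0
[(array([357.8, 166.2]), np.int32(73), array([[0.64825724, 0.33339712, 0.068     ]])), (array([249.2, 197.2]), np.int32(98), array([[0.35573959, 0.33131695, 0.068     ]])), (array([386. , 268.8]), np.int32(156), array([[0.51251976, 0.01143151, 0.068     ]]))]
[(array([426.9, 259.5]), np.int32(215), array([[0.5106631 , 0.01143227, 0.068     ]]))]
[0.51356351 0.01358973 0.14004849] [ 3.14148091e+00  1.69965580e-03 -3.07342288e+00]
```

The plunger is back up: its blob is where it was at the start. Next I move over the knob with the gripper open.

```bash
python3 -m crank '{"travel":[[1.6,3.9,0],[3.2,7.8,0],[5,12,0],[6.5,15.6,0],[6.5,15.6,0]],"turn":[[0,0,0],[0,0,0],[0,0,0],[0,0,0],[0,0,0]],"gripper":[0.2,0,0,0,0]}'
python3 -m crank '{"travel":[[0,0,-0.5],[0,0,-1],[0,0,-1.5],[0,0,-2],[0,0,-2]],"turn":[[0,0,0],[0,0,0],[0,0,0],[0,0,0],[0,0,0]],"gripper":[0,0,0,0,0]}'
python3 - <<'E'
from h import *
f=grab('wrist','w3');g=grab('scene','s3');d=grab('side','d3')
print(bot.observe()['position'])
cv2.imwrite('pics/3.png',np.hstack([cv2.resize(f['pixels'],(400,250)),cv2.resize(g['pixels'][130:280,290:450],(400,375))[:250]])[:,:,::-1])
for P in [(.579,.170,.088),(.579,.170,.045)]: print(proj(f,P)*400/640)
E
```

```text
clock: 4.3
position: [0.5784, 0.1753, 0.1378]
tool_rot: [3.14, -0.001, -3.068]
force: [-0.8, 0.0, 0.1]
grip_width: 0.0723
finger_force: 0.0
clock: 4.8
position: [0.5779, 0.1687, 0.1185]
tool_rot: [-3.141, -0.001, -3.074]
force: [-0.6, 0.3, -0.4]
grip_width: 0.0854
finger_force: 0.0
[0.57837447 0.16922971 0.11946257]
[[199.57994548 143.55669412]]
[[199.35860534 130.88927252]]
```

View pics/3.png

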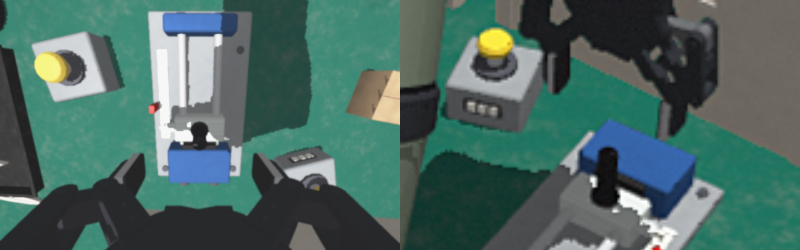

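The wrist view shows the knob between the open fingers at about (199,130), close to the predicted column. I'll check its row in an enlarged crop.

```bash
python3 - <<'E'
from h import *
f=load('w3');E=np.array(f['extrinsics']);print(-E[:3,:3].T@E[:3,3],E[2,:3])
a=f['pixels'][170:310,220:420].copy()
for z,c in ((.088,(255,0,0)),(.043,(0,255,255))):
    p=proj(f,[.579,.170,z])[0]-[220,170]; cv2.circle(a,tuple(int(v) for v in p),2,c,-1)
cv2.imwrite('pics/3c.png',cv2.resize(a,None,fx=4,fy=4)[:,:,::-1])
E
```

```text
[0.51003251 0.16403964 0.26163381] [ 0.26962709  0.01842229 -0.96278858]
```

View pics/3c.png

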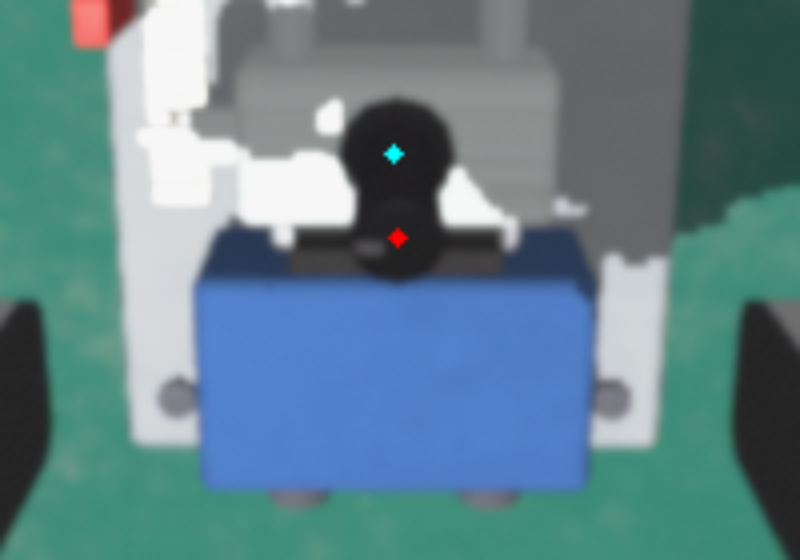

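The predicted knob base (cyan, crop (394,153)) and top (red, (398,238)) land on the black post, so the estimate of (0.579, 0.170) holds. I'll descend and grip.

```bash
python3 -m crank '{"travel":[[0,0.1,-2],[0,0.1,-4],[0,0.1,-5.5],[0,0.1,-6.3],[0,0.1,-6.3]],"turn":[[0,0,0],[0,0,0],[0,0,0],[0,0,0],[0,0,0]],"gripper":[0,0,0,0,0]}'
python3 -m crank '{"travel":[[0,0,0],[0,0,0],[0,0,0],[0,0,0],[0,0,0]],"turn":[[0,0,0],[0,0,0],[0,0,0],[0,0,0],[0,0,0]],"gripper":[0.5,1,1,1,1]}' 90
python3 -m crank '{"travel":[[0,0,0],[0,0,0],[0,0,0],[0,0,0],[0,0,0]],"turn":[[0,0,0],[0,0,0],[0,0,0],[0,0,0],[0,0,0]],"gripper":[1,1,1,1,1]}'
python3 - <<'E'
from h import *
from m import blobs
f=load('w3');g=f['pixels'].astype(int); m=(g[...,0]-g[...,1:].max(2)>60).astype(np.uint8)
n,l,s,c=cv2.connectedComponentsWithStats(m)
for i in range(1,n):
    if s[i][4]>15: print(c[i],s[i],plane(f,[c[i]],.032))
E
```

```text
clock: 5.45
position: [0.5779, 0.1702, 0.0555]
tool_rot: [-3.141, -0.001, -3.074]
force: [-0.1, 0.5, 0.9]
grip_width: 0.0854
finger_force: 0.0
clock: 5.95
position: [0.5785, 0.1699, 0.0567]
tool_rot: [-3.141, 0.0, -3.074]
force: [-5.9, -3.5, 21.3]
grip_width: 0.0138
finger_force: 87.6
clock: 6.45
position: [0.5784, 0.1699, 0.0568]
tool_rot: [-3.141, 0.0, -3.074]
force: [-2.0, -3.5, 8.5]
grip_width: 0.0139
finger_force: 87.7
[244.52486188 173.20441989] [238 166  15  16 181] [[0.5565766  0.10813994 0.032     ]]
```

```bash
python3 -m crank '{"travel":[[-0.6,-0.04,0],[-1.2,-0.08,0],[-1.8,-0.12,0],[-2.4,-0.16,0],[-2.7,-0.18,0]],"turn":[[0,0,0],[0,0,0],[0,0,0],[0,0,0],[0,0,0]],"gripper":[1,1,1,1,1]}'
python3 - <<'E'
from h import *
for n in ('wrist','scene','side'): grab(n,n[0]+'4_')
print(bot.observe()['position'],bot.observe()['force'],bot.observe()['finger_force'])
w=load('w4_')['pixels'][150:350,130:330]; s=load('s4_')['pixels']
f=load('s4_');p=proj(f,[.553,.110,.03])[0].astype(int);print(p)
s=s[p[1]-20:p[1]+20,p[0]-20:p[0]+20]
cv2.imwrite('pics/4.png',np.hstack([cv2.resize(x,(400,400),interpolation=cv2.INTER_CUBIC) for x in (w,s)])[:,:,::-1])
E
```

```text
clock: 6.95
position: [0.5523, 0.1682, 0.0569]
tool_rot: [3.142, 0.003, -3.074]
force: [7.6, -2.6, -0.1]
grip_width: 0.0134
finger_force: 87.7
[0.55241357 0.16825663 0.05688306] [ 6.48856073 -2.42178453  1.17127693] 87.73301839828491
[373 243]
```

View pics/4.png

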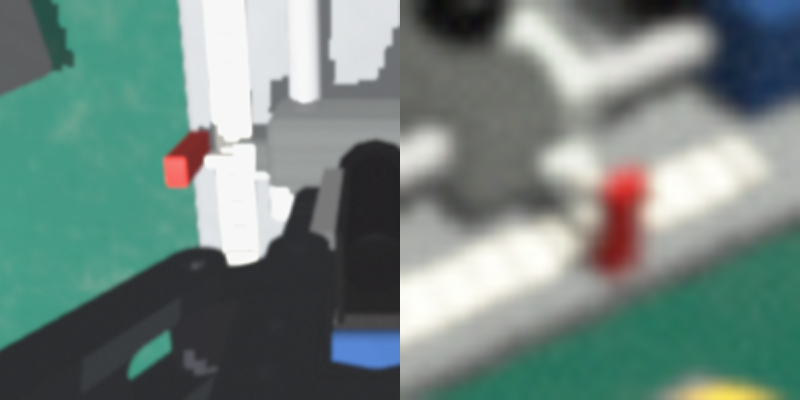

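In the wrist crop the tab's top face is at (176,171) and the pointer bar runs from about (207,160) to (262,178). They are close to lining up, so I'll measure both along nest x.

```bash
python3 - <<'E'
from h import *
f=load('w4_');yaw=.068;R=np.array([[np.cos(yaw),np.sin(yaw)],[-np.sin(yaw),np.cos(yaw)]]);c=np.array([.5463,.1658])
N=lambda uv,z:((plane(f,uv,z)[:,:2]-c)@R.T*1000).round(1)
g=f['pixels'].astype(int); m=(g[...,0]-g[...,1:].max(2)>60)
r=m&(g[...,0]>205); yy,xx=np.nonzero(r[200:260,200:250]); print('top face',len(xx),xx.mean()+200,yy.mean()+200,N([[xx.mean()+200,yy.mean()+200]],.038), N([[xx.min()+199.5,yy.min()+199.5],[xx.max()+200.5,yy.max()+200.5]],.038))
print('red rows', [(y,np.flatnonzero(m[y,200:250]).min()+200,np.flatnonzero(m[y,200:250]).max()+200) for y in range(212,246) if m[y,200:250].any()])
print('ptr tip',N([[233.5,230],[234,227],[234,233]],.0265))
# expected images of tab top / pointer for tcp-based pointer location
for x in range(224,268,3): print(y:=x,g[214:248,x].sum(1)//3)
s=bot.observe(); print('knob nest x',R@(np.array(s['position'][:2])-c)*1000)
E
```

```text
top face 167 217.64071856287424 235.40718562874252 [[  6.5 -58.6]] [[  1.4 -61.8]
 [ 11.8 -55.5]]
red rows [(216, np.int64(229), np.int64(232)), (217, np.int64(225), np.int64(233)), (218, np.int64(224), np.int64(233)), (219, np.int64(223), np.int64(233)), (220, np.int64(222), np.int64(233)), (221, np.int64(221), np.int64(233)), (222, np.int64(220), np.int64(233)), (223, np.int64(219), np.int64(233)), (224, np.int64(218), np.int64(233)), (225, np.int64(217), np.int64(233)), (226, np.int64(216), np.int64(232)), (227, np.int64(214), np.int64(231)), (228, np.int64(213), np.int64(230)), (229, np.int64(212), np.int64(230)), (230, np.int64(212), np.int64(230)), (231, np.int64(212), np.int64(230)), (232, np.int64(212), np.int64(229)), (233, np.int64(212), np.int64(228)), (234, np.int64(212), np.int64(228)), (235, np.int64(212), np.int64(227)), (236, np.int64(212), np.int64(226)), (237, np.int64(213), np.int64(225)), (238, np.int64(213), np.int64(225)), (239, np.int64(213), np.int64(224)), (240, np.int64(213), np.int64(224)), (241, np.int64(213), np.int64(224)), (242, np.int64(214), np.int64(
[... 1578 characters left out ...]
47 247 247 247 247 247 247
 247 247 247 247 247 247 247 247 247 247 247 247 247 247 247 247]
257 [116 115 116 116 118 123 132 148 179 212 225 228 227 227 227 228 227 226
 223 222 224 231 243 246 246 241 226 221 225 230 232 234 237 240]
260 [113 114 114 114 116 123 131 137 144 148 150 151 152 152 153 153 153 152
 151 150 156 188 235 246 246 241 230 225 225 225 226 226 226 226]
263 [130 130 130 131 132 134 138 140 143 145 146 147 147 149 150 150 150 150
 148 148 150 161 199 233 240 233 221 217 219 221 224 225 225 225]
266 [151 153 154 154 155 156 156 155 153 152 151 150 152 153 153 152 152 152
 153 153 153 154 154 155 155 153 152 154 175 220 242 246 246 246]
knob nest x [6.26636591 2.03555232]
```

```bash
python3 - <<'E'
from h import *
yaw=.068;R=np.array([[np.cos(yaw),np.sin(yaw)],[-np.sin(yaw),np.cos(yaw)]]);c=np.array([.5463,.1658])
for t in ('s4_','d4_'):
    f=load(t); N=lambda uv,z:((plane(f,uv,z)[:,:2]-c)@R.T*1000).round(1)
    g=f['pixels'].astype(int); m=(g[...,0]-g[...,1:].max(2)>60)
    p=proj(f,[.553,.109,.026])[0].astype(int)
    yy,xx=np.nonzero(m[p[1]-15:p[1]+15,p[0]-15:p[0]+15]); xx=xx+p[0]-15;yy=yy+p[1]-15
    print(t,len(xx),xx.mean(),yy.mean(),'red mid',N([[xx.mean(),yy.mean()]],.026))
    for y in np.unique(yy): print(y,xx[yy==y].min(),xx[yy==y].max(),end='; ')
    # predicted tab corners for candidate x, and pointer for x
    for X in (4.5,6.5,8.5):
        q=np.array([[X,-60.5],[X,-50],[X,-44]])/1000@R+c
        print('\nx',X,'tab mid/ptr tip/ptr',proj(f,[[*q[0],.026]]).round(1),proj(f,[[*q[1],.0275],[*q[2],.0275]]).round(1),end='')
    print()
    f4=g[p[1]-14:p[1]+6,p[0]-14:p[0]+8].min(2); print(p-14);
    if t=='s4_': print(f4)
E
```

```text
s4_ 29 374.6551724137931 243.79310344827587 red mid [[  7.5 -56.1]]
240 374 376; 241 373 377; 242 373 377; 243 374 376; 244 374 375; 245 374 375; 246 374 375; 247 374 375; 248 373 375; 249 373 374; 
x 4.5 tab mid/ptr tip/ptr [[374.8 245.5]] [[371.9 242.1]
 [370.2 240.4]]
x 6.5 tab mid/ptr tip/ptr [[375.5 245.2]] [[372.7 241.7]
 [371.  240.1]]
x 8.5 tab mid/ptr tip/ptr [[376.3 244.9]] [[373.4 241.4]
 [371.7 239.7]]
[359 230]
[[104 105 104 110 107 105 106 109 139 188 224 231 230 224 216 212 203 190
  170 152 130 113]
 [108 108 107 105 109 107 107 108 121 160 202 224 218 203 188 180 163 146
  128 110  99 102]
 [103 105 106 105 106 105 108 107 114 137 177 195 187 169 147 136 118 107
  105 108 110 128]
 [107 103 104 105 108 107 108 107 112 119 146 162 157 139 117  98  91 105
  126 142 149 158]
 [102 107 109 109 109 109 110 110 109 117 134 143 141 129 108  99 112 130
  153 168 168 171]
 [101 101 107 113 109 109 109 108 106 115 132 141 140 130 122 128 144 157
  169 175 172 170]
 [103 103 106 108 106 110 108 106 105 117 140 160 159 150 147 154 165 169
  172 173 173 173]
 [104 103 104 106 107
[... 797 characters left out ...]
  148 191 199 189]
 [147 152 166 184 199 219 225 224 216 215 200 163 133 102  61  34  35  83
  133 166 175 175]
 [182 196 212 221 226 238 244 242 234 224 213 176 130  82  48  27  41  84
  132 163 170 172]
 [214 230 239 243 237 239 246 248 243 226 200 160 114  67  38  31  50  88
  134 159 161 158]
 [234 239 247 248 242 237 242 246 244 223 180 146 113  84  56  51  77 102
  131 150 141 130]]Traceback (most recent call last):
  File "<stdin>", line 4, in <module>
  File "h.py", line 6, in load
    def load(tag): return pickle.load(open(f'pics/{tag}.pkl','rb'))
                                      ~~~~^^^^^^^^^^^^^^^^^^^^^^^^
FileNotFoundError: [Errno 2] No such file or directory: 'pics/d4_.pkl'
```

By the side camera the pointer is at x ≈ 7.3 and the tab at 7.5 mm. By the wrist camera they are at 7.6 and 6.5 mm. That is aligned within about 1 mm, so I'll nudge half a millimetre further and hold.

```bash
python3 -m crank '{"travel":[[-0.05,0,0],[-0.05,0,0],[-0.05,0,0],[-0.05,0,0],[-0.05,0,0]],"turn":[[0,0,0],[0,0,0],[0,0,0],[0,0,0],[0,0,0]],"gripper":[1,1,1,1,1]}'
python3 -m crank '{"travel":[[0,0,0],[0,0,0],[0,0,0],[0,0,0],[0,0,0]],"turn":[[0,0,0],[0,0,0],[0,0,0],[0,0,0],[0,0,0]],"gripper":[1,1,1,1,1]}'
python3 -c "
from h import bot
bot.job_done()"
```

```text
clock: 7.6
position: [0.5521, 0.1682, 0.0569]
tool_rot: [-3.142, 0.003, -3.074]
force: [6.9, -2.3, 2.6]
grip_width: 0.0135
finger_force: 87.7
clock: 8.1
position: [0.5521, 0.1683, 0.0569]
tool_rot: [-3.142, 0.003, -3.074]
force: [6.3, -2.3, 1.5]
grip_width: 0.0134
finger_force: 87.7
the job is handed in; nothing more can be done
```

The job is handed in at 8.1 s: I pushed the right-hand counter's plunger to its stop and it came back up, and the arm is still gripping the knob (88 N) with the jaw out and the pointer within about 1 mm of the red mark by my measurements; no verdict came back, and I never moved towards the box or relays but did not re-measure them.

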